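# Refit the bowl cutter's blade and pulse it

### The arm

A 7-joint arm with a two-finger parallel gripper is mounted at the origin on the work surface. World frame = base frame: x ahead of the robot, y to its left, z up, the work surface at z = 0. Lengths are in m, angles in rad, forces in N, time in s.
With the tool pointing down it reaches from about 0.425 to 0.875 m from the base axis. Payload 4.7 kg.
Tool frame: the origin (TCP) lies at the very end of the fingers, on their centre line; the grasp point (between the pads) lies 19 mm behind it; z points along the fingers, y is the direction in which the jaws open and shut (so a half turn about z gives the same grasp; the last joint's range is limited). The gripper opens to 87 mm and grips with 3 to 60 N. Pads are 19 mm wide; open, the fingers measure 117 mm over their backs; the gripper's body (75 mm by 190 mm) begins 51 mm behind the grasp point.
Start: joints at [-1.326, 0.321, -0.07, 1.45, 0.023, 1.371, -0.057], TCP at [0.149, 0.633, 0.223] pointing down, gripper open.
Joint ranges: [-2.86, 2.86], [-0.3, 2.09], [-1.38, 1.24], [0.06, 2.45], [-1.56, 4.7], [0.09, 2.05], [-2.69, 2.69]. Speed limits (rad/s): [2.57, 2.57, 3.14, 3.14, 3.14, 3.14, 3.14].

### API

Orientations are given as a rotation vector (axis times angle).
In Python, from bench import ctrl gives the robot as it stands. The module is installed in compiled form; this text tells all that it offers.
- The arm moves only by the tool move_arm, never from a script. Its arguments are lists of equal length, an entry for each row: "dp": the shift along the tool's x, y, z in units of 30 mm (1.0 is 30 mm), a list of three; "turn": the turn about the tool's z in units of 5 degrees (1.0 is 5 degrees); "jaw": the opening, from -1 (shut) to 1 (fully open). A call has 1 to 5 rows; each row is the pose to reach, as a shift and turn from the pose commanded when the call began, along the tool's axes at that moment; what a row does not reach only later rows make up. A row lasts 1/10 s, in which the tool goes at most 50 mm and 8.59 degrees, less where a joint would pass 70% of its speed; a pose out of reach is approached as far as the arm can. A call with a gripper value outside its range is refused whole. The fingers move at their own pace and stop on an object; "grip_force" is the grip in N (left out, the last holds). Time passes only in rows, so rows that repeat a pose let the fingers close. It gives the time, the measured TCP pose, the force and the opening at its end, in the units of the state.
- ctrl.get_state(): the state, without advancing time (a new reading comes with each control period).
- ctrl.get_image(name): name is "side" or "top" or "wrist"; returns the picture (400x640x3 uint8, red, green, blue); there is no depth.
- ctrl.camera_info(name): a dict with "intrinsics" (3x3 intrinsics, pixels), "extrinsics" (4x4, takes a point from world to camera coordinates). Camera axes: x right, y up, looking along -z (the intrinsics and any distortion apply to the point x, -y, -z); pixel columns grow to the right and rows downward; lengths in m; the calibration is good to about 2 mm. A picture is of the moment at which its call begins: read the wrist's pose just before it. camera_info takes no time and is no camera call; for the wrist camera it gives the pose at the moment of the call.
- ctrl.close_job(): hands the job in, once; it reports no verdict.
Trained networks look in the newest picture that a camera, given by its name, has taken for a name from the list of things; names that differ only in an ending like _2 or _b are one class to them, and where a whole thing is asked for, a point or a joint stands for the part that bears it (a point fixed in the world has none). Each returns a list of dicts, best first, with "confidence" (0 to 1); they miss things now and then, are a little off and sometimes report something else, mostly with a low value. They report only what shows in the picture. A call takes as long as a camera call. They do not tell look-alikes from the thing itself.
- ctrl.look_for(camera, target): "rect" ([centre column, centre row, width, height] in pixels, round what is visible of it).
- ctrl.masks_of(camera, target): "region" (400x640 bool, what is visible of it) and "rect" ([centre column, centre row, width, height] in pixels, round what is visible of it).
The state is a dict: "time": time; "joint_positions": joint angles; "qd": joint speeds; "joint_torque": joint torques, N m; "position": TCP position; "tool_rot": TCP orientation; "ft_force": force on the tool from outside, world axes, zero at the start; "torque": the same for the moment, N m; "grip_width": opening from 0.0 (shut) to 1.0 (fully open).
Only numpy, scipy, OpenCV 4.12 (cv2) and the standard library are available. Lean on these libraries where they do the work, as an engineer would, in place of code of your own. Each camera call takes 0.05 s, during which the arm holds its last target. There are 200 camera calls.

### The job

The bowl cutter has just been washed: slide its clear lid open, lower the two-bladed cutter fully down onto the drive shaft in the bowl (do not drop it) and slide the lid fully shut. Then, only with the lid shut, turn the dial on the control deck past its two click positions to the third, sprung pulse position at the end of its travel, and finish while still holding it there with the gripper: letting go lets it spring back. Leave the slicing disc, the jar and the spray bottle alone.

Things in the scene. Friction and masses are not known exactly. Their poses are not given: they have to be found in the camera images.
- machine: bowl cutter, fixed aluminium bench machine 290 deep (x) x 360 wide (y) x 209 mm high; origin: middle of its underside; own -x = its front, towards the robot, +y = its left. Right half: open steel bowl, 156 mm inside, rim 195 mm above the table, inner floor at 110. Left half: motor housing 190 mm high, and before it a flat control deck 185 mm high with the dial. Two lid rails along y, tops at 209
- shaft_foot (a point): foot of the upright drive shaft: on the bowl's axis, on its inner floor, 110 mm above the table. The shaft is round, 17 mm thick, 55 mm high, its top 11 mm tapered to 8 mm. Axes as the machine's
- lid (a joint): position of the bowl's clear sliding lid (180 x 170 mm, 4 mm thick, top face 204 mm above the table), m: 0 = fully shut against its end stop, 0.17 = fully open. It opens along the machine's +y (to its left, over the motor housing), takes about 2 to 4 N and stays where it is left. Fully open it clears the bowl's rim; it starts 0 to 60 mm open
- lid_handle (a point): middle of the grip bar of the lid's black bow handle: a round bar 12 mm thick along the machine's x, 60 mm clear between its two posts, bar axis 236 mm above the table, 32 mm above the lid's top face; at the middle of the lid, moves with it. Axes as the machine's
- dial (a joint): angle of the dial, rad: 0 = off, grows clockwise seen from above; click positions, where it stays when let go, at about 0.37 and 0.76; the third, sprung pulse position is the end stop at 1.18, from which it springs back to the second when let go. Turning over the clicks takes up to 0.3 N m, holding the third 0.13 N m. It starts at off
- dial_grip (a point): centre of the dial's wing grip, on the dial's upright axis, 210 mm above the table. The black wing is a bar 52 mm long, 12 mm thick, from 195 to 223 mm above the table, on a round skirt of 60 mm diameter. Own x axis: along the wing to its pointer end (white line), turning with it: at off 0.59 rad to the left of the machine's +x, at the third position 0.59 rad to the right
- cutter_mid (a point): centre, half-way up, of the two-bladed cutter: upright grey hub 80 mm high, 35 mm diameter (44 at the foot), closed top, 23 mm bore from below, 62 mm deep, that slips over the shaft at any turn; two curved steel blades of 58 mm radius, 16 and 34 mm above the foot, hub above them free to grip. Stands on the white board, 0.19 to 0.31 kg. Seated, this point is 150 mm above the table
- cutter_foot (a point): centre of the cutter's underside, 40 mm below cutter_mid; z is the hub's axis
- board: white cutting board, fixed, 350 x 250 x 12 mm, on which the cutter, the disc and the jar stand in any order; origin at the middle of its underside
- disc_mid (a point): leave alone: slicing disc, a flat round steel plate of 112 mm diameter lying on the board with the same kind of grey hub, 66 mm high in all; point half-way up
- jar: leave alone: glass jar, 56 mm diameter, 85 mm high, origin at the centre of its underside
- spray: leave alone: white spray bottle, 68 mm diameter, 195 mm high, standing to the left of the machine, origin at the centre of its underside
Mind the look-alikes: they are no part of the job. What is shaped like the part that bears cutter_mid but purple is not meant.

How it is judged:
By the outcome, as a careful person would: the job done as asked, in the order asked, and still so for the second after the job is handed in, while the arm keeps its last pose, push and grip.
It also fails if it takes over 72 s, if anything falls off the work surface, if the arm or the gripper's body presses on something with over 40 N, if the wrist force passes 120 N, or if a joint passes its speed limit or range.

## Working session

There is one attempt and no reset: what is moved stays moved. The work goes in short steps, Python scripts to look and compute and a tool call to move; the robot and the scene stay as the last step left them, time stands still between calls to the robot, and variables do not carry over. Pictures are saved under pics/ and viewed, about 8 in all and at most 12, crops included, and the job is handed in when it is done.

Besides the shell and the picture viewer there is one more tool, called in YAML: its name, and indented under it one key for each argument. move_arm: Moves the arm, as the interface text tells. Its arguments: {"type":"object","properties":{"dp":{"type":"array","items":{"type":"array","items":{"type":"number"}}},"turn":{"type":"array","items":{"type":"number"}},"jaw":{"type":"array","items":{"type":"number"}},"grip_force":{"type":"number"}},"required":["dp","turn","jaw"]}

```bash
mkdir -p pics; cat > h.py <<'E'
import numpy as np, cv2
from bench import ctrl
from scipy.spatial.transform import Rotation as R
def save(n,fn):
    im=ctrl.get_image(n); cv2.imwrite('pics/'+fn,im[:,:,::-1]); return im
def proj(n,P,ci=None):
    ci=ci or ctrl.camera_info(n);K=np.array(ci['intrinsics']);E=np.array(ci['extrinsics'])
    p=(E[:3,:3]@np.atleast_2d(P).T).T+E[:3,3]; p=p*[1,-1,-1]; u=(K@p.T).T; return u[:,:2]/u[:,2:]
def ray(n,u,v,z,ci=None):
    ci=ci or ctrl.camera_info(n);K=np.array(ci['intrinsics']);E=np.array(ci['extrinsics'])
    d=np.linalg.inv(K)@[u,v,1]*[1,-1,-1]; d=E[:3,:3].T@d; c=-E[:3,:3].T@E[:3,3]
    return c+d*(z-c[2])/d[2]
E
python3 - <<'E'
from h import *
a=save('top','t0.png');b=save('side','s0.png');
cv2.imwrite('pics/both.png',cv2.resize(np.vstack([a,b])[:,:,::-1],None,fx=.75,fy=.75))
for c in('top','side'):
  ci=ctrl.camera_info(c);print(c,ci.keys(),np.round(np.array(ci['intrinsics']),1).tolist(),np.round(np.array(ci['extrinsics']),3).tolist())
  for t in('machine','lid','lid_handle','dial_grip','cutter_mid','disc_mid','jar','spray','board'):
    print(t,[(np.round(d['rect']).tolist(),round(d['confidence'],2)) for d in ctrl.look_for(c,t)][:3])
print(ctrl.get_state())
E
```

```text
top dict_keys(['intrinsics', 'extrinsics']) [[511.5, 0.0, 316.8], [0.0, 511.5, 199.3], [0.0, 0.0, 1.0]] [[-0.017, -1.0, -0.009, -0.001], [0.985, -0.019, 0.171, -0.585], [-0.172, -0.006, 0.985, -1.582], [0.0, 0.0, 0.0, 1.0]]
machine [([272.0, 207.0, 141.0, 109.0], 0.97)]
lid [([281.0, 200.0, 62.0, 62.0], 0.6), ([405.0, 193.0, 40.0, 19.0], 0.43)]
lid_handle [([280.0, 198.0, 69.0, 65.0], 0.91), ([228.0, 242.0, 21.0, 22.0], 0.33)]
dial_grip [([230.0, 241.0, 24.0, 17.0], 0.55)]
cutter_mid [([403.0, 193.0, 41.0, 23.0], 0.91), ([488.0, 192.0, 28.0, 32.0], 0.87), ([407.0, 143.0, 36.0, 24.0], 0.86)]
disc_mid [([230.0, 241.0, 23.0, 22.0], 0.48), ([271.0, 207.0, 145.0, 104.0], 0.27)]
jar [([405.0, 192.0, 39.0, 23.0], 0.63), ([447.0, 223.0, 26.0, 20.0], 0.52)]
spray [([152.0, 245.0, 36.0, 32.0], 0.6), ([230.0, 240.0, 21.0, 17.0], 0.59)]
board [([418.0, 226.0, 77.0, 109.0], 0.63)]
side dict_keys(['intrinsics', 'extrinsics']) [[509.4, 0.0, 313.0], [0.0, 509.4, 202.0], [0.0, 0.0, 1.0]] [[0.848, -0.53, 0.003, -0.491], [0.329, 0.53, 0.782, -0.307], [-0.416, -0.662, 0.623, -1.502], [0.0, 0.0, 0.0, 1.0
[... 603 characters left out ...]
4.0, 97.0], 0.72)]
{'time': 1.0, 'joint_positions': array([-1.32589985,  0.32098147, -0.07012083,  1.45049232,  0.0225918 ,
        1.37078097, -0.05691308]), 'qd': array([-0.00124982,  0.00010216, -0.0002659 , -0.0003613 , -0.00097018,
        0.00082758, -0.00088448]), 'joint_torque': array([-5.17928602e-04, -4.91109180e+01, -4.03160714e-01, -3.12786913e+01,
       -6.35295874e-02,  3.34067247e-02,  1.30443027e-05]), 'position': array([0.14870469, 0.63279255, 0.22260259]), 'tool_rot': array([3.61687991e-01, 3.12066018e+00, 1.90127886e-04]), 'ft_force': array([-0.40536997,  0.58514311,  0.1151011 ]), 'torque': array([ 0.03439474, -0.00817036,  0.00708317]), 'grip_width': 0.9985477871549041}
```

View pics/both.png

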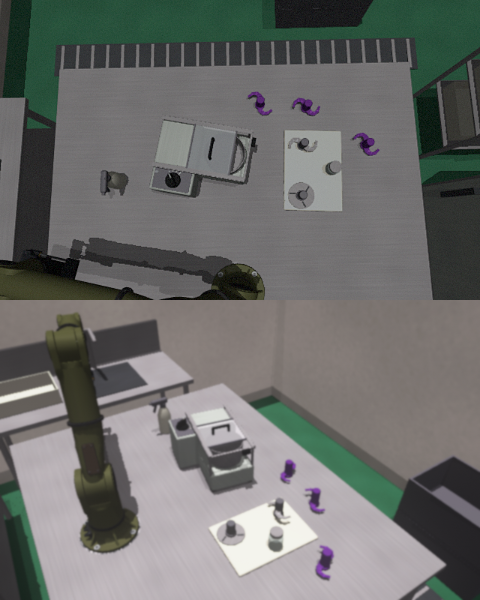

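The stacked picture shows the robot at the bottom of the top view. The machine is at about (272,207) px with the lid part open, and the grey cutter is at (403,193). The disc (400,258) and jar (447,223) are on the board, and the three purple look-alikes are outside it. Next I'll view an enlarged crop for exact pixels.

```bash
python3 - <<'E'
from h import *
a=cv2.imread('pics/t0.png'); c=a[145:285,190:470]
cv2.imwrite('pics/c1.png',cv2.resize(c,None,fx=2.85,fy=2.85,interpolation=cv2.INTER_CUBIC))
E
```

```text
(no output)
```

View pics/c1.png

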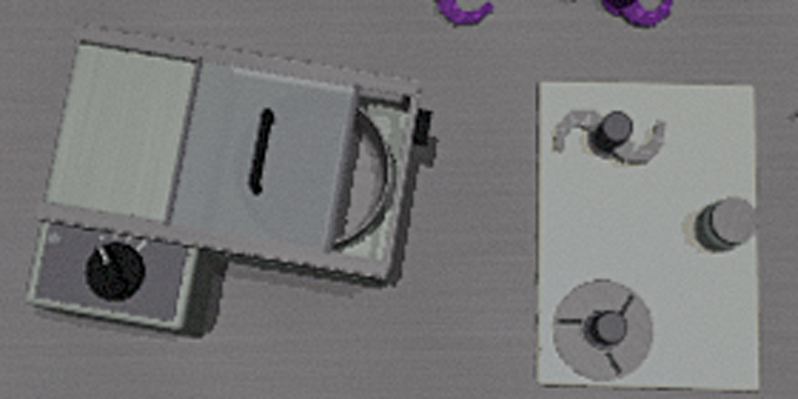

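The crop shows the handle bar from (267,117) to (256,188), the dial centre at (115,270) and the grey cutter hub top at (617,128), all in crop pixels. The lid is about a third open.

```bash
python3 - <<'E'
from h import *
f=lambda p,z: ray('top',190+p[0]/2.85-.3,145+p[1]/2.85-.3,z)
a=f((267,117),.24);b=f((256,188),.24);print('handle',a,b,(a+b)/2,'yaw',np.arctan2(*(a-b)[[1,0]]))
print('dial',f((115,270),.223)); print('hubtop',f((617,128),.092),'jar',f((727,220),.085),'disc hub',f((606,328),.078))
# rails/edges for yaw
for p,q,z in [((80,42),(202,62),.19),((45,220),(395,285),.2)]:
  d=f(p,z)-f(q,z);print('yaw',np.arctan2(-d[0],d[1]))
w=save('wrist','w0.png')
s=ctrl.get_state();Rm=R.from_rotvec(s['tool_rot']).as_matrix();print(Rm.round(3)); print(np.round(ctrl.camera_info('wrist')['extrinsics'],3))
ci=ctrl.camera_info('wrist');E=np.array(ci['extrinsics']);c=-E[:3,:3].T@E[:3,3];print('cam in tool',Rm.T@(c-s['position']),(E[:3,:3]@Rm).round(3),ci['intrinsics'])
E
```

```text
handle [0.59241389 0.08124602 0.24      ] [0.52133877 0.09253006 0.24      ] [0.55687633 0.08688804 0.24      ] yaw -0.1574480983856453
dial [0.44467642 0.23363288 0.223     ]
hubtop [ 0.60275798 -0.29054288  0.092     ] jar [ 0.50023927 -0.40603592  0.085     ] disc hub [ 0.38652594 -0.27073283  0.078     ]
yaw -0.18567563462099318
yaw -0.20194693864102684
[[-0.973  0.229  0.   ]
 [ 0.229  0.973  0.   ]
 [-0.     0.    -1.   ]]
[[ 0.229  0.973 -0.002 -0.65 ]
 [-0.926  0.217 -0.308  0.038]
 [-0.3    0.072  0.951 -0.393]
 [ 0.     0.     0.     1.   ]]
cam in tool [ 0.08532934  0.00055808 -0.16173131] [[-0.     1.     0.002]
 [ 0.951 -0.     0.308]
 [ 0.308  0.002 -0.951]] [[304.79552226   0.         315.17326191]
 [  0.         304.79552226 205.00262607]
 [  0.           0.           1.        ]]
```

move_arm:
  dp:
    - [-0.3,-0.3,-1.5]
    - [-1.5,-1.2,-2.2]
    - [-2.8,-2.3,-2.6]
    - [-4.1,-3.4,-2.6]
    - [-5.3,-4.5,-2.6]
  turn: [0,-0.6,-0.6,-0.6,-0.6]
  jaw: [1,1,1,1,1]

```text
time: 1.55
position: [0.2726, 0.4656, 0.3014]
tool_rot: [0.28, 3.128, 0.003]
ft_force: [1.0, 0.9, 0.8]
grip_width: 1.001
```

```bash
cat >> h.py <<'E'
def go(t,yaw=None):
    s=ctrl.get_state();Rm=R.from_rotvec(s['tool_rot']).as_matrix()
    cur=np.degrees(np.arctan2(Rm[1,0],Rm[0,0]))
    print('t',s['time'].round(2),'pos',s['position'].round(4),'toolx yaw',cur.round(2),'tilt',Rm[2].round(4),'F',s['ft_force'].round(1),'M',s['torque'].round(2),'grip',round(s['grip_width'],3),'q',s['joint_positions'].round(2))
    print('dp',(Rm.T@(np.array(t)-s['position'])/.03).round(3),'turn',None if yaw is None else round(((cur-yaw+180)%360-180)/5,3))
E
python3 -c "
from h import *
go([.557,.087,.32],180-10.3)"
```

```text
Traceback (most recent call last):
  File "h.py", line 16, in go
    print('t',s['time'].round(2),'pos',s['position'].round(4),'toolx yaw',cur.round(2),'tilt',Rm[2].round(4),'F',s['ft_force'].round(1),'M',s['torque'].round(2),'grip',round(s['grip_width'],3),'q',s['joint_positions'].round(2))
              ^^^^^^^^^^^^^^^
AttributeError: 'float' object has no attribute 'round'
```

```bash
sed -i "s/s\['time'\].round(2)/round(s['time'],2)/" h.py
python3 -c "
from h import *
go([.557,.087,.31],180-10.3)"
```

```text
t 1.55 pos [0.2726 0.4656 0.3014] toolx yaw 169.78 tilt [-7.0e-04  1.9e-03 -1.0e+00] F [1.  0.9 0.8] M [-0.   -0.06  0.08] grip 1.001 q [-1.12  0.06  0.03  1.6  -0.    1.48  0.3 ]
dp [-11.57  -10.736  -0.298] turn 0.016
```

move_arm:
  dp:
    - [-1.15,-1.07,0]
    - [-2.3,-2.14,0]
    - [-3.45,-3.2,0]
    - [-4.6,-4.3,0]
    - [-5.8,-5.4,0]
  turn: [0,0,0,0,0]
  jaw: [1,1,1,1,1]

```text
time: 2.05
position: [0.4145, 0.275, 0.301]
tool_rot: [0.279, 3.129, 0.002]
ft_force: [0.6, 0.6, 0.7]
grip_width: 1.0
```

move_arm:
  dp:
    - [-1.15,-1.07,0]
    - [-2.3,-2.14,0]
    - [-3.45,-3.2,0]
    - [-4.6,-4.3,0]
    - [-5.3,-5.0,-0.1]
  turn: [0,0,0,0,0]
  jaw: [1,1,1,1,1]

```text
time: 2.55
position: [0.545, 0.0965, 0.3036]
tool_rot: [0.286, 3.128, -0.002]
ft_force: [-0.3, -0.5, -0.2]
grip_width: 1.0
```

```bash
python3 - <<'E'
from h import *
go([.557,.087,.31],180-10.3)
ci=ctrl.camera_info('wrist');save('wrist','w1.png')
print(proj('wrist',[[.557,.087,.236],[.445,.234,.223]],ci))
import json;json.dump({k:np.array(v).tolist() for k,v in ci.items()},open('w1.json','w'))
E
```

```text
t 2.55 pos [0.545  0.0965 0.3036] toolx yaw 169.54 tilt [-9.0e-04 -1.2e-03 -1.0e+00] F [-0.3 -0.5 -0.2] M [0.   0.01 0.01] grip 1.0 q [-0.67  0.08  0.48  1.58 -0.04  1.48  1.2 ]
dp [-0.45  -0.241 -0.214] turn -0.033
[[306.32079481 233.45711923]
 [478.56601767  50.19028761]]
```

View pics/w1.png

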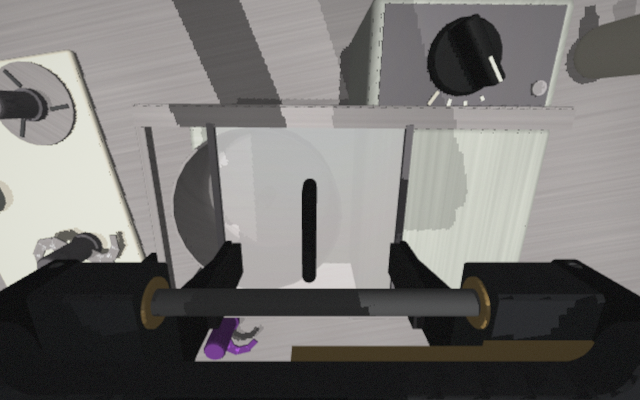

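The bar runs (309,180)–(309,281) and is vertical, so the tool yaw matches. The dial is at about (467,52), its wing pointing to (495,70). The bowl rim shows at the left (174,205).

```bash
python3 - <<'E'
from h import *
import json
ci=json.load(open('w1.json'))
a=ray('w',309,182,.240,ci);b=ray('w',309,280,.240,ci);h=(a+b)/2;print(a,b,h)
print('dial',ray('w',468,52,.223,ci)); 
go([*(h[:2]),.217],169.6)
# left lid edge / rails for yaw
p=ray('w',150,107,.209,ci);q=ray('w',570,109,.209,ci);d=q-p;print('yaw machine',np.degrees(np.arctan2(-d[0],d[1])))
print('bowl',ray('w',174,205,.195,ci),ray('w',340,205,.195,ci))
E
```

```text
[0.51414901 0.09752134 0.24      ] [0.59758406 0.08154582 0.24      ] [0.55586654 0.08953358 0.24      ]
dial [0.44480708 0.22653727 0.223     ]
t 2.6 pos [0.5473 0.0921 0.3042] toolx yaw 169.22 tilt [-0.004  -0.0032 -1.    ] F [ 1.5 -3.5  0.5] M [-0.27 -0.08 -0.05] grip 0.995 q [-0.67  0.09  0.49  1.58 -0.04  1.48  1.2 ]
dp [-0.286 -0.02   2.908] turn -0.076
yaw machine -10.739437201410627
bowl [ 0.52355164 -0.03365073  0.195     ] [0.55157624 0.11874037 0.195     ]
```

move_arm:
  dp:
    - [-0.3,0,1.2]
    - [-0.3,0,2.3]
    - [-0.3,0,2.9]
    - [-0.3,0,2.9]
    - [-0.3,0,2.9]
  turn: [0,0,0,0,0]
  jaw: [1,1,1,-1,-1]
  grip_force: 25

```text
time: 3.1
position: [0.5526, 0.0995, 0.2172]
tool_rot: [0.279, 3.129, 0.0]
ft_force: [0.5, 0.4, 1.4]
grip_width: 0.892
```

move_arm:
  dp:
    - [0,0,0]
    - [0,0,0]
    - [0,0,0]
  turn: [0,0,0]
  jaw: [-1,-1,-1]

```text
time: 3.4
position: [0.553, 0.0994, 0.2177]
tool_rot: [0.28, 3.127, 0.001]
ft_force: [-0.4, 0.0, -0.6]
grip_width: 0.636
```

```bash
python3 - <<'E'
from h import *
go([.556,.0885,.217],169.3)
E
```

```text
t 3.4 pos [0.553  0.0994 0.2177] toolx yaw 169.78 tilt [-0.0016  0.0011 -1.    ] F [-0.4  0.  -0.6] M [-0.02  0.    0.01] grip 0.636 q [-0.66  0.14  0.48  1.7  -0.07  1.32  1.23]
dp [-0.161 -0.339  0.022] turn 0.097
```

move_arm:
  dp:
    - [-0.1,-0.3,0]
    - [-0.1,-0.3,0]
    - [-0.1,-0.3,0]
    - [-0.1,-0.3,0]
    - [-0.1,-0.3,0]
  turn: [0,0.1,0.1,0.1,0.1]
  jaw: [-1,-1,-1,-1,-1]

```text
time: 3.9
position: [0.5538, 0.09, 0.2165]
tool_rot: [-0.293, -3.128, -0.0]
ft_force: [0.8, -0.2, -0.3]
grip_width: 0.173
```

move_arm:
  dp:
    - [0,0,0]
    - [0,0,0]
    - [0,0,0]
  turn: [0,0,0]
  jaw: [-1,-1,-1]

```text
time: 4.2
position: [0.5538, 0.0899, 0.2165]
tool_rot: [-0.293, -3.128, -0.0]
ft_force: [-0.8, -0.4, -0.8]
grip_width: 0.124
```

```bash
python3 - <<'E'
from h import *
u=np.array([np.sin(np.radians(10.7)),np.cos(np.radians(10.7))])
p=ctrl.get_state()['position']; print(u)
go([*(p[:2]+.14*u),.217],169.3)
E
```

```text
[0.18566662 0.9826128 ]
t 4.2 pos [0.5538 0.0899 0.2165] toolx yaw 169.29 tilt [ 1.e-04  0.e+00 -1.e+00] F [-0.8 -0.4 -0.8] M [ 0.    0.   -0.04] grip 0.124 q [-0.65  0.14  0.49  1.7  -0.07  1.32  1.23]
dp [ 1.000e-03  4.667e+00 -1.700e-02] turn -0.003
```

move_arm:
  dp:
    - [0,0.7,0]
    - [0,1.6,0]
    - [0,2.5,0]
    - [0,3.2,0]
    - [0,3.5,0]
  turn: [0,0,0,0,0]
  jaw: [-1,-1,-1,-1,-1]

```text
time: 4.7
position: [0.5741, 0.1952, 0.2165]
tool_rot: [0.29, 3.127, 0.0]
ft_force: [1.1, -1.2, 1.4]
grip_width: 0.128
```

move_arm:
  dp:
    - [0,0.2,0]
    - [0,0.4,0]
    - [0,0.5,0]
  turn: [0,0,0]
  jaw: [-1,-1,-1]

```text
time: 5.0
position: [0.5762, 0.2068, 0.2165]
tool_rot: [-0.295, -3.128, 0.002]
ft_force: [-0.3, -6.6, 1.1]
grip_width: 0.127
```

move_arm:
  dp:
    - [0,0.15,0]
    - [0,0.25,0]
    - [0,0.25,0]
  turn: [0,0,0]
  jaw: [-1,-1,-1]

```text
time: 5.3
position: [0.5762, 0.2067, 0.2165]
tool_rot: [-0.303, -3.122, 0.017]
ft_force: [-6.5, -14.1, 6.1]
grip_width: 0.128
```

move_arm:
  dp:
    - [0,-0.3,0]
    - [0,-0.3,0]
    - [0,-0.3,0]
    - [0,-0.3,0]
    - [0,-0.3,-0.3]
  turn: [0,0,0,0,0]
  jaw: [-1,0.3,0.3,0.3,0.3]

```text
time: 5.8
position: [0.5749, 0.2069, 0.2246]
tool_rot: [-0.291, -3.126, 0.001]
ft_force: [-0.6, -0.5, -0.2]
grip_width: 0.403
```

move_arm:
  dp:
    - [0,0,-1.2]
    - [0,0,-2.4]
    - [0,-1.2,-2.9]
    - [0,-2.8,-3.0]
    - [0,-4.4,-3.0]
  turn: [0,0,0,0,0]
  jaw: [0.3,0.3,1,1,1]

```text
time: 6.3
position: [0.5517, 0.0759, 0.3174]
tool_rot: [0.29, 3.125, 0.001]
ft_force: [0.5, -0.5, -0.1]
grip_width: 0.832
```

```bash
python3 - <<'E'
from h import *
go([.603,-.29,.20],169.3)
go([.603,-.29,.20],169.3)
ci=ctrl.camera_info('wrist');save('wrist','w2.png')
import json;json.dump({k:np.array(v).tolist() for k,v in ci.items()},open('w2.json','w'))
a=save('top','t2.png')
E
```

```text
t 6.3 pos [0.5517 0.0759 0.3174] toolx yaw 169.4 tilt [-0.0028  0.0011 -1.    ] F [ 0.5 -0.5 -0.1] M [ 0.02 -0.07  0.01] grip 0.832 q [-0.65  0.09  0.5   1.55 -0.04  1.51  1.24]
dp [ -3.914 -11.68    3.912] turn 0.021
t 6.3 pos [0.5517 0.0759 0.3174] toolx yaw 169.4 tilt [-0.0028  0.0011 -1.    ] F [ 0.5 -0.5 -0.1] M [ 0.02 -0.07  0.01] grip 0.832 q [-0.65  0.09  0.5   1.55 -0.04  1.51  1.24]
dp [ -3.914 -11.68    3.912] turn 0.021
```

View pics/w2.png

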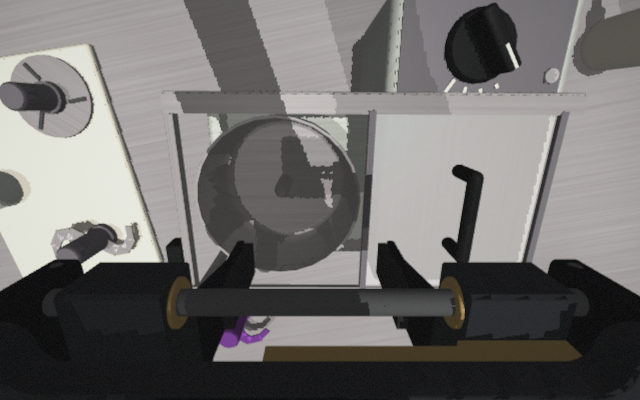

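The lid is fully open with the bowl clear. The rim ellipse spans columns 198–359 and rows 117–270, and the dark shaft top is about (285,185).

```bash
python3 - <<'E'
from h import *
import json
ci=json.load(open('w2.json'))
P=[ray('w',u,v,.195,ci) for u,v in ((198,194),(359,194),(279,117),(279,270))]
print(np.round(P,4));print('c',(P[0]+P[1])/2,(P[2]+P[3])/2, np.linalg.norm(P[0]-P[1]),np.linalg.norm(P[2]-P[3]))
g=np.array([.5467,.0395])
print('proj guess rim,foot,shafttop',proj('w',[[*g,.195],[*g,.11],[*g,.165]],ci))
print('hub top', ray('w',103,231,.092,ci),ray('w',68,243,.012,ci),'dial',ray('w',495,15,.223,ci),ray('w',517,68,.223,ci))
a=cv2.imread('pics/w2.png')[100:290,190:370];b=cv2.imread('pics/t2.png')[160:250,240:330]
a=cv2.convertScaleAbs(cv2.resize(a,None,fx=3,fy=3,interpolation=cv2.INTER_CUBIC)[:540],alpha=1.8)
cv2.imwrite('pics/c2.png',a)
E
```

```text
[[ 0.5268 -0.0348  0.195 ]
 [ 0.5555  0.1185  0.195 ]
 [ 0.4712  0.0582  0.195 ]
 [ 0.6225  0.024   0.195 ]]
c [0.54113434 0.04187171 0.195     ] [0.54687095 0.04109101 0.195     ] 0.15597517924856716 0.1550819422267571
proj guess rim,foot,shafttop [[277.36822495 199.82776936]
 [285.50868193 179.61580171]
 [280.7025882  191.54886779]]
hub top [ 0.57511887 -0.22519414  0.092     ] [ 0.60715494 -0.35735845  0.012     ] dial [0.42983649 0.23309284 0.223     ] [0.46920478 0.24958883 0.223     ]
```

View pics/c2.png

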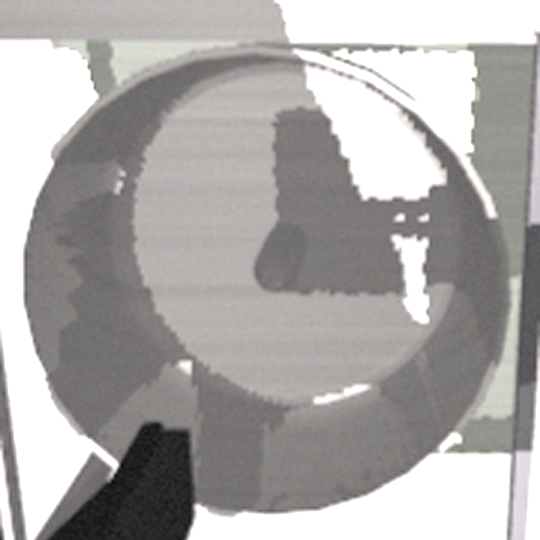

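The bowl shows the shaft with its top at about (282,191) and foot at (287,177), which agrees with the guessed axis of (.5465,.040). I'll go to the cutter now.

move_arm:
  dp:
    - [-0.4,-1.3,0]
    - [-0.9,-2.9,0]
    - [-1.4,-4.5,0]
    - [-1.9,-6.1,0]
    - [-2.4,-7.7,0]
  turn: [0,0,0,0,0]
  jaw: [1,1,1,1,1]

```text
time: 6.9
position: [0.5794, -0.1639, 0.3166]
tool_rot: [0.291, 3.126, 0.001]
ft_force: [0.3, 0.6, 0.6]
grip_width: 0.999
```

move_arm:
  dp:
    - [-0.5,-1.4,0.5]
    - [-1.0,-2.8,1.3]
    - [-1.5,-4.0,2.4]
    - [-1.5,-4.0,3.3]
    - [-1.5,-4.0,3.3]
  turn: [0,0,0,0,0]
  jaw: [1,1,1,1,1]

```text
time: 7.4
position: [0.5988, -0.2887, 0.2123]
tool_rot: [-0.296, -3.12, -0.003]
ft_force: [0.0, 0.8, -0.7]
grip_width: 1.0
```

```bash
python3 - <<'E'
from h import *
go([.603,-.29,.055],169.3)
ci=ctrl.camera_info('wrist');a=save('wrist','w3.png')
import json;json.dump({k:np.array(v).tolist() for k,v in ci.items()},open('w3.json','w'))
print(proj('w',[[.603,-.29,.092],[.603,-.29,.012]],ci))
for d in ctrl.masks_of('wrist','cutter_mid')[:3]: print(d['confidence'],d['rect'])
E
```

```text
t 7.4 pos [ 0.5988 -0.2887  0.2123] toolx yaw 169.15 tilt [ 0.0076  0.0011 -1.    ] F [ 0.   0.8 -0.7] M [0.02 0.03 0.01] grip 1.0 q [-0.12  0.43  0.72  1.44 -0.28  1.39  1.99]
dp [-0.185 -0.021  5.24 ] turn -0.03
[[314.56148543 204.25360663]
 [314.74727877 184.69985698]]
0.87 [448.4, 276.9, 29.1, 24.7]
0.86 [91.8, 227.9, 98.5, 77.9]
0.78 [313.0, 196.1, 107.0, 50.9]
```

View pics/w3.png

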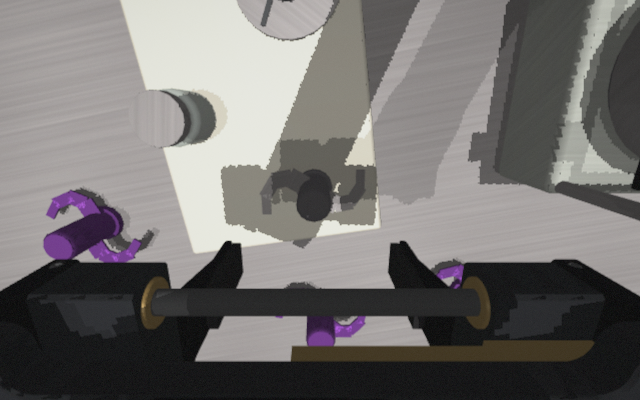

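The cutter hub top is centred at (314,204), exactly as predicted for (.603,-.290). I'll descend.

move_arm:
  dp:
    - [-0.15,0,1.3]
    - [-0.15,0,2.7]
    - [-0.15,0,4.0]
    - [-0.15,0,4.8]
    - [-0.15,0,5.2]
  turn: [0,0,0,0,0]
  jaw: [1,1,1,1,1]

```text
time: 8.0
position: [0.6065, -0.2875, 0.0605]
tool_rot: [0.289, 3.128, 0.002]
ft_force: [0.4, -0.5, 0.8]
grip_width: 0.999
```

move_arm:
  dp:
    - [0,0,0]
    - [0,0,0]
    - [0,0,0]
    - [0,0,0]
    - [0,0,0]
  turn: [0,0,0,0,0]
  jaw: [-1,-1,-1,-1,-1]
  grip_force: 40

```text
time: 8.5
position: [0.6058, -0.2901, 0.0616]
tool_rot: [0.293, 3.126, -0.0]
ft_force: [-0.2, 0.5, 1.0]
grip_width: 0.63
```

move_arm:
  dp:
    - [0,0,0]
    - [0,0,0]
    - [0,0,0]
    - [0,0,0]
  turn: [0,0,0,0]
  jaw: [-1,-1,-1,-1]

```text
time: 8.9
position: [0.6052, -0.2903, 0.0606]
tool_rot: [0.294, 3.128, -0.001]
ft_force: [0.8, -0.6, 0.1]
grip_width: 0.387
```

```bash
python3 - <<'E'
from h import *
go([.603,-.29,.31],169.3)
E
```

```text
t 8.9 pos [ 0.6052 -0.2903  0.0606] toolx yaw 169.26 tilt [-2.e-04 -5.e-04 -1.e+00] F [ 0.8 -0.6  0.1] M [-0.19 -0.02  0.  ] grip 0.387 q [-0.09  0.55  0.66  1.59 -0.37  1.12  2.05]
dp [ 0.073 -0.01  -8.313] turn -0.008
```

move_arm:
  dp:
    - [0,0,0]
    - [0,0,-0.7]
    - [0,0,-2.0]
    - [0,0,-3.4]
    - [0,0,-4.8]
  turn: [0,0,0,0,0]
  jaw: [-1,-1,-1,-1,-1]

```text
time: 9.4
position: [0.6046, -0.289, 0.2048]
tool_rot: [-0.293, -3.126, -0.002]
ft_force: [1.6, -1.6, -3.5]
grip_width: 0.387
```

move_arm:
  dp:
    - [0,0,-1.2]
    - [0,0,-2.4]
    - [0,0,-3.3]
    - [0,0,-3.6]
    - [0,0,-3.6]
  turn: [0,0,0,0,0]
  jaw: [-1,-1,-1,-1,-1]

```text
time: 9.9
position: [0.6055, -0.2899, 0.3129]
tool_rot: [0.293, 3.127, 0.0]
ft_force: [-0.2, -0.2, -3.0]
grip_width: 0.389
```

```bash
python3 - <<'E'
from h import *
go([.546,.0405,.31],169.3)
ci=ctrl.camera_info('wrist');save('wrist','w4.png')
s=ctrl.get_state();Rm=R.from_rotvec(s['tool_rot']).as_matrix()
for x in(-.003,0,.003): print(x,proj('w',[s['position']+Rm@[x,0,-.0315]],ci))
E
```

```text
t 9.9 pos [ 0.6055 -0.2899  0.3129] toolx yaw 169.28 tilt [-1.e-03  1.e-04 -1.e+00] F [-0.2 -0.2 -3. ] M [ 0.   -0.01 -0.  ] grip 0.389 q [-0.11  0.4   0.74  1.27 -0.27  1.57  1.97]
dp [ 3.998 10.452  0.092] turn -0.005
-0.003 [[315.23689767 290.69852968]]
0 [[315.23598212 285.49205924]]
0.003 [[315.23505524 280.22116477]]
```

View pics/w4.png

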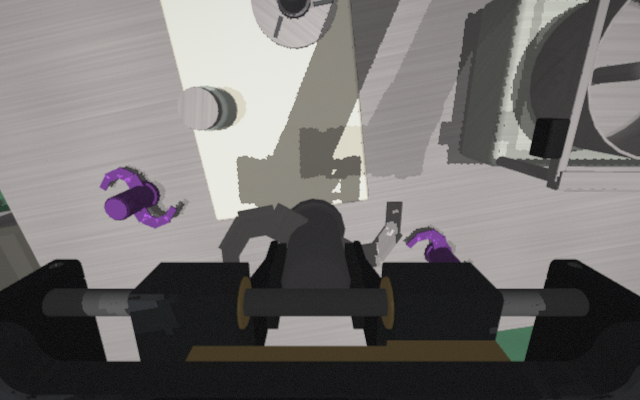

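The cutter is held, with its hub foot edge at (315,200) and the blades level. I'll check the hub's offset along the pads from that foot edge.

```bash
python3 - <<'E'
from h import *
ci=ctrl.camera_info('wrist')
s=ctrl.get_state();Rm=R.from_rotvec(s['tool_rot']).as_matrix()
for x in(-.004,-.002,0,.002,.004): print(x,proj('w',[s['position']+Rm@[x+.022,0,.0486],s['position']+Rm@[x+.0175,0,.0]],ci).round(1).tolist())
go([.546,.0405,.31],169.3)
E
```

```text
-0.004 [[315.0, 203.9], [314.8, 237.0]]
-0.002 [[315.0, 201.2], [314.8, 233.8]]
0 [[315.0, 198.6], [314.8, 230.5]]
0.002 [[315.0, 195.9], [314.8, 227.3]]
0.004 [[315.0, 193.2], [314.8, 224.0]]
t 9.95 pos [ 0.605  -0.2895  0.3112] toolx yaw 169.28 tilt [ 1.5e-03  7.0e-04 -1.0e+00] F [-0.2  0.3 -3.6] M [-0.02  0.01  0.01] grip 0.39 q [-0.11  0.41  0.74  1.27 -0.27  1.57  1.97]
dp [ 3.979 10.441  0.053] turn -0.004
```

move_arm:
  dp:
    - [0.4,1.0,0]
    - [1.0,2.6,0]
    - [1.6,4.2,0]
    - [2.2,5.8,0]
    - [2.8,7.3,0]
  turn: [0,0,0,0,0]
  jaw: [-1,-1,-1,-1,-1]

```text
time: 10.45
position: [0.5622, -0.0586, 0.3098]
tool_rot: [-0.292, -3.124, 0.001]
ft_force: [1.1, 0.7, -3.4]
grip_width: 0.388
```

move_arm:
  dp:
    - [0.5,1.4,0]
    - [0.9,2.5,0]
    - [1.2,3.14,0]
    - [1.2,3.14,0]
    - [1.2,3.14,0]
  turn: [0,0,0,0,0]
  jaw: [-1,-1,-1,-1,-1]

```text
time: 10.95
position: [0.5452, 0.0381, 0.3105]
tool_rot: [-0.291, -3.125, 0.003]
ft_force: [0.0, -1.5, -2.3]
grip_width: 0.392
```

```bash
python3 - <<'E'
from h import *
go([.545,.0405,.1586],169.3)
a=save('wrist','w5.png');b=save('top','t5.png')
E
```

```text
t 10.95 pos [0.5452 0.0381 0.3105] toolx yaw 169.35 tilt [ 0.0028 -0.002  -1.    ] F [ 0.  -1.5 -2.3] M [-0.14  0.01 -0.03] grip 0.392 q [-0.65  0.07  0.57  1.58 -0.04  1.5   1.3 ]
dp [0.006 0.089 5.065] turn 0.01
```

move_arm:
  dp:
    - [0,0.07,0.8]
    - [0,0.07,1.7]
    - [0,0.07,2.6]
    - [0,0.07,3.2]
    - [0,0.07,3.5]
  turn: [0,0,0,0,0]
  jaw: [-1,-1,-1,-1,-1]

```text
time: 11.55
position: [0.5454, 0.0382, 0.2052]
tool_rot: [-0.298, -3.124, 0.003]
ft_force: [-0.7, 0.2, -2.6]
grip_width: 0.389
```

move_arm:
  dp:
    - [0,0,0.2]
    - [0,0,0.5]
    - [0,0,0.8]
  turn: [0,0,0]
  jaw: [-1,-1,-1]

```text
time: 11.85
position: [0.5472, 0.0399, 0.1838]
tool_rot: [0.294, 3.126, 0.001]
ft_force: [-0.3, -0.5, -3.9]
grip_width: 0.389
```

```bash
python3 - <<'E'
from h import *
go([.545,.0405,.1586],169.3)
E
```

```text
t 11.85 pos [0.5472 0.0399 0.1838] toolx yaw 169.25 tilt [-1.6e-03  7.0e-04 -1.0e+00] F [-0.3 -0.5 -3.9] M [-0.01  0.    0.04] grip 0.389 q [-0.64  0.13  0.56  1.78 -0.08  1.25  1.33]
dp [0.076 0.006 0.84 ] turn -0.009
```

move_arm:
  dp:
    - [0,0,0.25]
    - [0,0,0.5]
    - [0,0,0.7]
  turn: [0,0,0]
  jaw: [-1,-1,-1]

```text
time: 12.15
position: [0.5464, 0.0402, 0.162]
tool_rot: [-0.293, -3.128, -0.0]
ft_force: [0.7, 0.1, -3.1]
grip_width: 0.385
```

move_arm:
  dp:
    - [0,0,0.1]
    - [0,0,0.15]
    - [0,0,0.15]
  turn: [0,0,0]
  jaw: [-1,-1,-1]

```text
time: 12.45
position: [0.5467, 0.04, 0.1586]
tool_rot: [0.294, 3.127, 0.0]
ft_force: [-1.3, -0.3, 0.5]
grip_width: 0.388
```

move_arm:
  dp:
    - [0,0,0.08]
    - [0,0,0.08]
  turn: [0,0]
  jaw: [-1,-1]

```text
time: 12.65
position: [0.5472, 0.0397, 0.1584]
tool_rot: [0.294, 3.126, 0.002]
ft_force: [-5.0, -1.3, 12.2]
grip_width: 0.388
```

move_arm:
  dp:
    - [0,0,-0.06]
    - [0,0,-0.06]
    - [0,0,-0.06]
    - [0,0,-0.06]
    - [0,0,-0.06]
  turn: [0,0,0,0,0]
  jaw: [-1,0.4,0.4,0.4,0.4]

```text
time: 13.15
position: [0.5465, 0.0402, 0.1573]
tool_rot: [0.293, 3.128, 0.0]
ft_force: [0.0, -0.1, 0.6]
grip_width: 0.653
```

move_arm:
  dp:
    - [0,0,-0.8]
    - [0,0,-2.2]
    - [0,0,-3.7]
    - [0,0,-4.9]
    - [0,0,-5.2]
  turn: [0,0,0,0,0]
  jaw: [0.4,0.4,0.4,0.4,0.4]

```text
time: 13.65
position: [0.5484, 0.0401, 0.3181]
tool_rot: [0.293, 3.121, 0.004]
ft_force: [-0.5, 0.5, 0.4]
grip_width: 0.703
```

```bash
python3 - <<'E'
from h import *
go([.575,.207,.31],169.3)
ci=ctrl.camera_info('wrist');a=save('wrist','w6.png')
import json;json.dump({k:np.array(v).tolist() for k,v in ci.items()},open('w6.json','w'))
g=[.546,.0405]
print(proj('w',[[*g,.19],[*g,.22]],ci))
E
```

```text
t 13.65 pos [0.5484 0.0401 0.3181] toolx yaw 169.27 tilt [-0.0067  0.0032 -1.    ] F [-0.5  0.5  0.4] M [-0.03 -0.01  0.02] grip 0.703 q [-0.65  0.07  0.57  1.57 -0.04  1.51  1.3 ]
dp [0.167 5.629 0.287] turn -0.005
[[314.72417725 193.49236187]
 [314.71764924 202.85233389]]
```

View pics/w6.png

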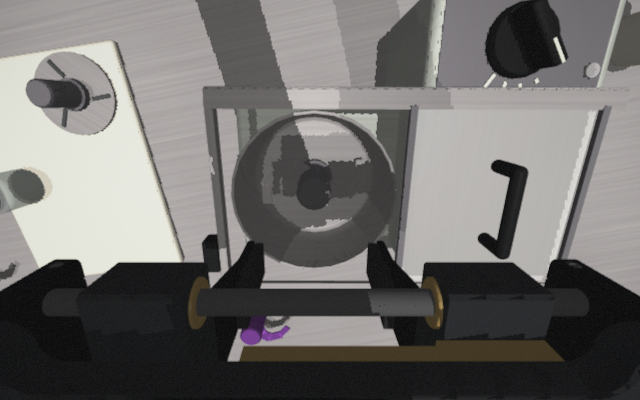

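The hub stands at the bowl centre, top at about (314,190), at the seated height. Next I'll shut the lid.

move_arm:
  dp:
    - [0,1.3,0]
    - [0.1,2.9,0]
    - [0.15,4.5,0]
    - [0.15,5.6,0]
    - [0.15,5.6,0.9]
  turn: [0,0,0,0,0]
  jaw: [0.4,0.4,0.4,0.4,0.4]

```text
time: 14.2
position: [0.5736, 0.2139, 0.2864]
tool_rot: [0.279, 3.127, 0.006]
ft_force: [0.4, -0.6, -0.2]
grip_width: 0.699
```

```bash
python3 - <<'E'
from h import *
go([.575,.2065,.217],169.3)
import json
ci=json.load(open('w6.json'))
a=ray('w',521,172,.240,ci);b=ray('w',505,250,.240,ci);print(a,b,(a+b)/2)
print('dial',ray('w',527,40,.223,ci))
E
```

```text
t 14.2 pos [0.5736 0.2139 0.2864] toolx yaw 169.82 tilt [-0.0017  0.0039 -1.    ] F [ 0.4 -0.6 -0.2] M [ 0.02 -0.01  0.02] grip 0.699 q [-0.78  0.22  0.46  1.47 -0.1   1.47  1.07]
dp [-0.087 -0.244  2.312] turn 0.103
[0.54496231 0.20846485 0.24      ] [0.61292892 0.19633735 0.24      ] [0.57894561 0.2024011  0.24      ]
dial [0.44846829 0.22143076 0.223     ]
```

move_arm:
  dp:
    - [0,-0.2,1.0]
    - [0,-0.2,2.0]
    - [0,-0.2,2.3]
    - [0,-0.2,2.3]
    - [0,-0.2,2.3]
  turn: [0.1,0.1,0.1,0.1,0.1]
  jaw: [0.4,0.4,-1,-1,-1]
  grip_force: 25

```text
time: 14.7
position: [0.5726, 0.2004, 0.2183]
tool_rot: [0.307, 3.126, 0.001]
ft_force: [-0.4, -0.3, 0.5]
grip_width: 0.509
```

move_arm:
  dp:
    - [0,0,0]
    - [0,0,0]
    - [0,0,0]
    - [0,0,0]
    - [0,0,0]
  turn: [0,0,0,0,0]
  jaw: [-1,-1,-1,-1,-1]

```text
time: 15.2
position: [0.5727, 0.2008, 0.2183]
tool_rot: [0.306, 3.125, 0.003]
ft_force: [1.0, 1.9, 2.7]
grip_width: 0.125
```

```bash
python3 - <<'E'
from h import *
go([.575-.17*.1857,.2067-.17*.9826,.217],169.3)
E
```

```text
t 15.2 pos [0.5727 0.2008 0.2183] toolx yaw 168.81 tilt [-0.0015  0.0018 -1.    ] F [1.  1.9 2.7] M [ 0.35 -0.18  0.05] grip 0.125 q [-0.77  0.24  0.47  1.59 -0.11  1.34  1.08]
dp [-0.084 -5.46   0.035] turn -0.099
```

move_arm:
  dp:
    - [0,-0.8,0]
    - [-0.02,-1.9,0]
    - [-0.04,-3.0,0]
    - [-0.06,-4.1,0]
    - [-0.08,-4.9,0]
  turn: [-0.1,-0.1,-0.1,-0.1,-0.1]
  jaw: [-1,-1,-1,-1,-1]

```text
time: 15.7
position: [0.5446, 0.0545, 0.2183]
tool_rot: [-0.295, -3.126, -0.003]
ft_force: [-3.4, 3.1, 5.4]
grip_width: 0.129
```

move_arm:
  dp:
    - [0,-0.3,0]
    - [0,-0.5,0]
    - [0,-0.6,0]
    - [0,-0.6,0]
  turn: [0,0,0,0]
  jaw: [-1,-1,-1,-1]

```text
time: 16.1
position: [0.5418, 0.0402, 0.2183]
tool_rot: [-0.291, -3.127, -0.007]
ft_force: [-2.5, 4.9, 5.5]
grip_width: 0.128
```

```bash
python3 - <<'E'
from h import *
go([.575-.17*.1857,.2067-.17*.9826,.217],169.3)
E
```

```text
t 16.1 pos [0.5418 0.0402 0.2183] toolx yaw 169.35 tilt [ 0.0018  0.004  -1.    ] F [-2.5  4.9  5.5] M [ 0.96  0.69 -0.07] grip 0.128 q [-0.64  0.1   0.56  1.74 -0.06  1.32  1.32]
dp [-0.056 -0.009  0.043] turn 0.01
```

Almost exactly 170 mm. I'll nudge against the stop to be sure.

move_arm:
  dp:
    - [0,-0.15,0]
    - [0,-0.3,0]
    - [0,-0.3,0]
  turn: [0,0,0]
  jaw: [-1,-1,-1]

```text
time: 16.4
position: [0.5419, 0.0402, 0.2183]
tool_rot: [0.281, 3.127, 0.023]
ft_force: [2.1, 19.1, 0.3]
grip_width: 0.131
```

move_arm:
  dp:
    - [0,0.3,0]
    - [0,0.3,0]
    - [0,0.3,0]
    - [0,0.3,-0.6]
    - [0,0.3,-2.0]
  turn: [0,0,0,0,0]
  jaw: [0.2,0.2,0.2,0.2,0.2]

```text
time: 16.9
position: [0.5401, 0.036, 0.2745]
tool_rot: [-0.296, -3.12, 0.006]
ft_force: [0.9, 0.2, 0.0]
grip_width: 0.493
```

```bash
python3 - <<'E'
from h import *
go([.446,.229,.30],203.1)
E
```

```text
t 16.9 pos [0.5401 0.036  0.2745] toolx yaw 169.15 tilt [ 0.007  -0.0042 -1.    ] F [0.9 0.2 0. ] M [ 0.04 -0.02 -0.05] grip 0.493 q [-0.65  0.07  0.56  1.65 -0.04  1.44  1.3 ]
dp [ 4.299  5.725 -0.843] turn -6.79
```

move_arm:
  dp:
    - [0.4,0.5,-0.9]
    - [1.4,1.8,-0.9]
    - [2.4,3.1,-0.9]
    - [3.3,4.4,-0.9]
    - [4.3,5.7,-0.9]
  turn: [0,-1.6,-3.2,-4.8,-6.4]
  jaw: [0.2,0.2,0,-0.1,-0.1]

```text
time: 17.4
position: [0.4474, 0.2296, 0.3045]
tool_rot: [-0.584, 3.086, -0.001]
ft_force: [0.5, 0.7, 0.3]
grip_width: 0.463
```

move_arm:
  dp:
    - [0,0,0]
    - [0,0,0]
  turn: [-0.4,-0.4]
  jaw: [-0.1,-0.1]

```text
time: 17.6
position: [0.4474, 0.2296, 0.3042]
tool_rot: [0.636, -3.076, 0.002]
ft_force: [0.7, -1.2, -0.3]
grip_width: 0.452
```

```bash
python3 - <<'E'
from h import *
ci=ctrl.camera_info('wrist');a=save('wrist','w7.png');b=save('top','t7.png')
go([.446,.229,.30],203.1)
import json;json.dump({k:np.array(v).tolist() for k,v in ci.items()},open('w7.json','w'))
c=cv2.resize(b[145:285,190:370],None,fx=2.5,fy=2.5,interpolation=cv2.INTER_CUBIC)[:,:450]
d=np.zeros((600,640,3),np.uint8);d[:300]=a[:300];d[300:600,:450]=c[:300]
cv2.imwrite('pics/c7.png',d[:,:,::-1])
print(proj('w',[.446,.229,.223],ci))
E
```

```text
t 17.7 pos [0.4485 0.2278 0.3044] toolx yaw -156.96 tilt [ 1.e-04 -9.e-04 -1.e+00] F [-0.8  0.5  0.5] M [0.   0.02 0.05] grip 0.447 q [-0.87 -0.03  0.34  1.69  0.01  1.49  1.44]
dp [0.062 0.07  0.147] turn -0.012
[[315.23618664 210.76869969]]
```

View pics/c7.png

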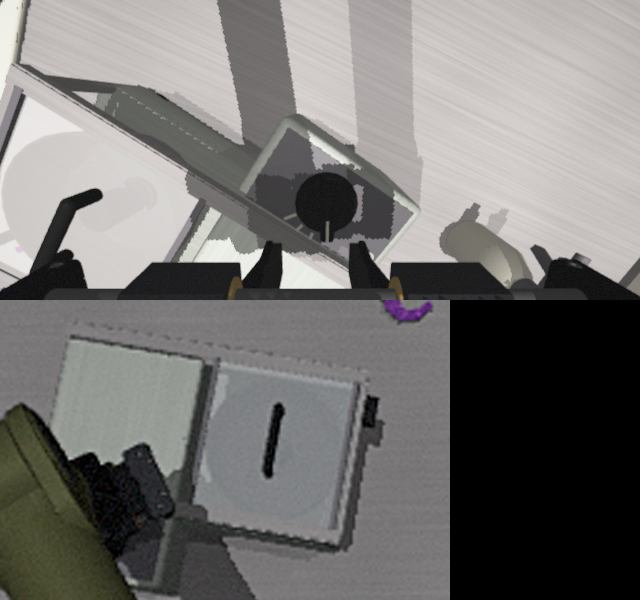

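The lid is shut, its handle over the bowl. The dial's skirt centre is at about (327,202) and its pointer line is vertical at column 327, so the yaw is right but the tool is about 10 mm off sideways. I'll refine numerically from the dark blob.

```bash
python3 - <<'E'
from h import *
import json
ci=json.load(open('w7.json'))
a=cv2.imread('pics/w7.png');g=a.max(2)
sub=g[160:250,290:366]; m=(sub<45).astype(np.uint8)
n,l,st,ce=cv2.connectedComponentsWithStats(m);i=1+st[1:,4].argmax();print(st[i]+[290,160,0,0,0],ce[i]+[290,160])
big=cv2.convertScaleAbs(cv2.resize(a[155:255,280:375],None,fx=6,fy=6,interpolation=cv2.INTER_CUBIC),alpha=5);cv2.imwrite('pics/c8.png',big)
for p in ([.446,.229],[.45,.219],[.45,.225]): print(p,proj('w',[[*p,.223],[*p,.195]],ci).round(1).tolist())
for z,v in((.195,202),(.223,206)): print(ray('w',327.5,v,z,ci))
E
```

```text
[ 295  172   62   70 2957] [325.72675008 202.8187352 ]
[0.446, 0.229] [[315.2, 210.8], [315.3, 201.0]]
[0.45, 0.219] [[302.5, 210.4], [303.8, 200.7]]
[0.45, 0.225] [[309.0, 213.1], [309.7, 203.1]]
[0.44240219 0.23977092 0.195     ]
[0.43803921 0.23675865 0.223     ]
```

View pics/c8.png

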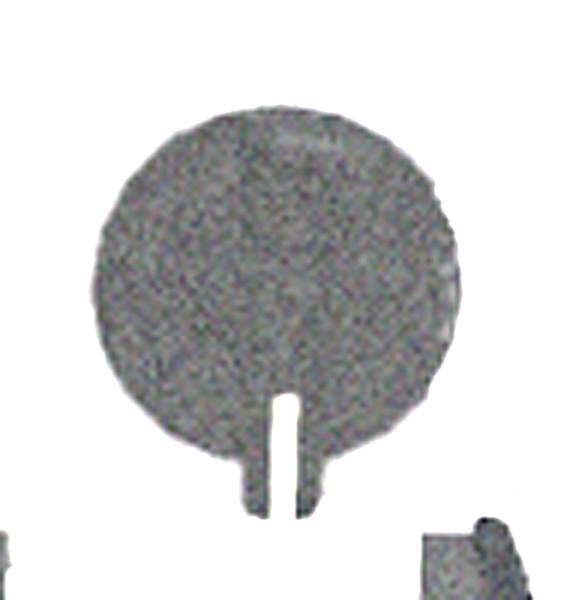

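```bash
python3 - <<'E'
from h import *
import json
ci=json.load(open('w7.json'))
print(ray('w',326.2,202.6,.195,ci))
e=ray('w',327.5,241,.223,ci);a=np.radians(23.1);print(e,e[:2]-.026*np.array([np.cos(a),np.sin(a)]))
go([.443,.239,.198],203.1)
E
```

```text
[0.44341731 0.23889838 0.195     ]
[0.46729321 0.24980853 0.223     ] [0.44337785 0.23960777]
t 17.7 pos [0.4485 0.2278 0.3044] toolx yaw -156.96 tilt [ 1.e-04 -9.e-04 -1.e+00] F [-0.8  0.5  0.5] M [0.   0.02 0.05] grip 0.447 q [-0.87 -0.03  0.34  1.69  0.01  1.49  1.44]
dp [0.023 0.419 3.546] turn -0.012
```

move_arm:
  dp:
    - [0,0.38,0.6]
    - [0,0.38,1.6]
    - [0,0.38,2.4]
    - [0,0.38,2.4]
    - [0,0.38,2.4]
  turn: [0,0,0,0,0]
  jaw: [-0.1,-0.1,-0.1,-0.1,-0.1]

```text
time: 18.2
position: [0.4439, 0.2389, 0.2329]
tool_rot: [-0.629, 3.078, -0.0]
ft_force: [-0.5, 0.9, -0.2]
grip_width: 0.448
```

```bash
python3 - <<'E'
from h import *
go([.4434,.239,.198],203.1)
E
```

```text
t 18.2 pos [0.4439 0.2389 0.2329] toolx yaw -156.91 tilt [ 1.e-04 -3.e-04 -1.e+00] F [-0.5  0.9 -0.2] M [0.03 0.01 0.03] grip 0.448 q [-0.88 -0.    0.33  1.8   0.    1.34  1.43]
dp [0.015 0.012 1.165] turn -0.002
```

move_arm:
  dp:
    - [0,0,0.5]
    - [0,0,1.0]
    - [0,0,1.13]
    - [0,0,1.13]
    - [0,0,1.13]
  turn: [0,0,0,0,0]
  jaw: [-0.1,-0.1,-0.1,-1,-1]
  grip_force: 50

```text
time: 18.7
position: [0.444, 0.2404, 0.2]
tool_rot: [-0.632, 3.075, 0.001]
ft_force: [-0.1, -0.2, 0.2]
grip_width: 0.347
```

move_arm:
  dp:
    - [0,0,0]
    - [0,0,0]
    - [0,0,0]
    - [0,0,0]
  turn: [0,0,0,0]
  jaw: [-1,-1,-1,-1]

```text
time: 19.1
position: [0.444, 0.2393, 0.1993]
tool_rot: [-0.632, 3.076, -0.001]
ft_force: [0.5, -4.4, 4.3]
grip_width: 0.133
```

```bash
python3 - <<'E'
from h import *
go([.4434,.239,.198],135.5)
E
```

```text
t 19.1 pos [0.444  0.2393 0.1993] toolx yaw -156.79 tilt [-0.0011 -0.0011 -1.    ] F [ 0.5 -4.4  4.3] M [-0.79 -0.2  -0.16] grip 0.133 q [-0.88  0.02  0.33  1.85 -0.    1.27  1.43]
dp [ 0.024 -0.002  0.043] turn 13.542
```

move_arm:
  dp:
    - [0,0,0]
    - [0,0,0]
    - [0,0,0]
    - [0,0,0]
    - [0,0,0]
  turn: [1,2.2,3.4,4.6,5.8]
  jaw: [-1,-1,-1,-1,-1]

```text
time: 19.6
position: [0.4439, 0.2402, 0.1993]
tool_rot: [0.162, 3.136, 0.001]
ft_force: [3.1, -1.4, 6.2]
grip_width: 0.132
```

```bash
python3 - <<'E'
from h import *
go([.4434,.239,.198],135.5)
E
```

```text
t 19.6 pos [0.4439 0.2402 0.1993] toolx yaw 174.1 tilt [-1.9e-03  4.0e-04 -1.0e+00] F [ 3.1 -1.4  6.2] M [-0.4  -0.64  0.04] grip 0.132 q [-0.88  0.02  0.34  1.85 -0.01  1.27  0.93]
dp [ 0.012 -0.042  0.044] turn 7.719
```

move_arm:
  dp:
    - [0,0,0]
    - [0,0,0]
    - [0,0,0]
    - [0,0,0]
    - [0,0,0]
  turn: [1.2,2.4,3.6,4.8,6.0]
  jaw: [-1,-1,-1,-1,-1]

```text
time: 20.1
position: [0.4442, 0.241, 0.1993]
tool_rot: [0.968, 2.986, 0.004]
ft_force: [2.7, 0.1, 1.7]
grip_width: 0.127
```

move_arm:
  dp:
    - [0,0,0]
    - [0,0,0]
    - [0,0,0]
  turn: [0.8,1.4,1.7]
  jaw: [-1,-1,-1]

```text
time: 20.4
position: [0.4444, 0.2412, 0.1993]
tool_rot: [1.183, 2.908, 0.005]
ft_force: [3.7, 1.5, 0.8]
grip_width: 0.136
```

```bash
python3 - <<'E'
from h import *
go([.4434,.239,.198],135.5)
E
```

```text
t 20.4 pos [0.4444 0.2412 0.1993] toolx yaw 135.73 tilt [-9.0e-04  3.8e-03 -1.0e+00] F [3.7 1.5 0.8] M [ 0.11 -0.88  0.12] grip 0.136 q [-0.89  0.02  0.34  1.85 -0.01  1.27  0.26]
dp [-0.027 -0.077  0.044] turn 0.047
```

move_arm:
  dp:
    - [0,0,0]
    - [0,0,0]
    - [0,0,0]
    - [0,0,0]
  turn: [0.3,0.6,0.6,0.6]
  jaw: [-1,-1,-1,-1]
  grip_force: 60

```text
time: 20.8
position: [0.4444, 0.2413, 0.1993]
tool_rot: [1.253, 2.878, 0.004]
ft_force: [5.5, 1.9, 1.5]
grip_width: 0.133
```

```bash
python3 - <<'E'
from h import *
go([.4434,.239,.198],135.5)
E
```

```text
t 20.8 pos [0.4444 0.2413 0.1993] toolx yaw 132.95 tilt [-0.0014  0.0036 -1.    ] F [5.5 1.9 1.5] M [ 0.2  -1.14  1.02] grip 0.133 q [-0.89  0.02  0.34  1.85 -0.01  1.27  0.21]
dp [-0.033 -0.075  0.043] turn -0.509
```

move_arm:
  dp:
    - [0,0,0]
    - [0,0,0]
    - [0,0,0]
  turn: [-0.2,-0.2,-0.2]
  jaw: [-1,-1,-1]

```text
time: 21.1
position: [0.4444, 0.2412, 0.1993]
tool_rot: [1.229, 2.889, 0.004]
ft_force: [4.7, 0.7, 1.4]
grip_width: 0.135
```

```bash
python3 - <<'E'
from h import *
go([.4434,.239,.198],135.5)
a=save('wrist','w9.png');b=save('top','t9.png')
c=cv2.resize(b[145:285,190:470],None,fx=2,fy=2,interpolation=cv2.INTER_CUBIC)
d=np.zeros((600,640,3),np.uint8);d[:320]=a[:320];d[320:600,:560]=c
cv2.imwrite('pics/c9.png',d[:,:,::-1])
go([.4434,.239,.198],135.5)
E
```

```text
t 21.1 pos [0.4444 0.2412 0.1993] toolx yaw 133.91 tilt [-0.0013  0.0036 -1.    ] F [4.7 0.7 1.4] M [ 0.24 -1.11  0.8 ] grip 0.135 q [-0.89  0.02  0.34  1.85 -0.01  1.27  0.22]
dp [-0.031 -0.076  0.044] turn -0.318
t 21.2 pos [0.4444 0.2412 0.1993] toolx yaw 133.91 tilt [-0.0013  0.0036 -1.    ] F [5.5 1.3 1.8] M [ 0.22 -1.23  0.76] grip 0.133 q [-0.89  0.02  0.34  1.85 -0.01  1.27  0.22]
dp [-0.03  -0.076  0.044] turn -0.319
```

View pics/c9.png

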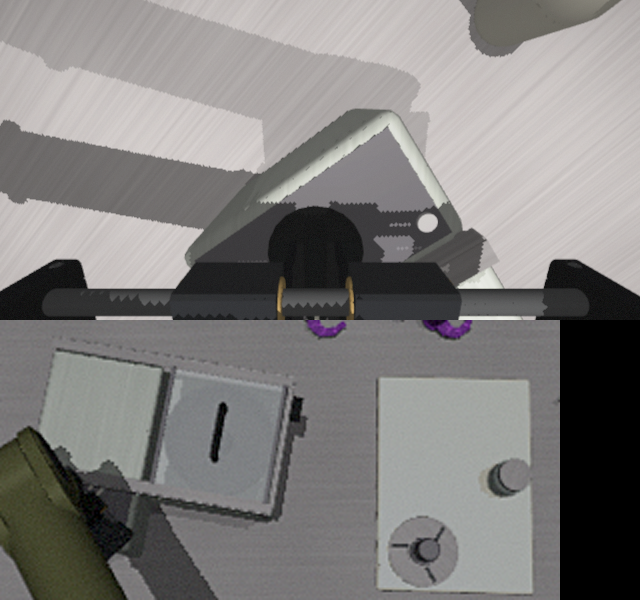

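The wrist view shows the wing held in the fingers. The top view shows the lid shut, with its handle at (218,432) over the bowl, and the disc and jar untouched. The dial reads a steady 0.76 N m against its stop, so I'm handing the job in.

```bash
python3 -c "
from bench import ctrl
print(ctrl.close_job())"
```

```text
the job is handed in; nothing more can be done
None
```

The job is done and handed in at about 21 s of the 72 s allowed. I opened the lid to its stop, seated the cutter, shut the lid, then turned the dial to its third position and finished still holding it there.

- **Cutter:** I lowered it in the grip. It met the bowl floor with the tool at z = 0.1585 m (0.1586 m expected for fully seated), pushing back 12 N before I released it.
- **Lid:** it slid back the full 170 mm to its shut stop, which pushed back with 19 N when I nudged it. The later top picture shows it shut.
- **Dial:** I turned the tool about 69° clockwise with the wing gripped; full travel is 67.6°. It is pressed against the end stop at a steady 0.76 N m, more than the 0.13 N m needed to hold it.
- **Other things:** the last picture shows the disc and jar where they were. I did not touch the spray bottle.

No check failed. My dial position estimates differed by up to 2 cm until I looked from close by, and I corrected that before gripping. The dial's pointer line was hidden by the gripper at the end, so the third position rests on the angle and the torque, not on sight.

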